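Cock the spring tap tester

ROBOT

A 6-joint arm with a two-finger parallel gripper is mounted at the origin on the work surface. World frame = base frame: x ahead of the robot, y to its left, z up, the work surface at z = 0. Lengths are in m, angles in rad, forces in N, time in s.
With the tool pointing down it reaches from about 0.35 to 0.975 m from the base axis. Payload 17.4 kg.
Tool frame: the origin (TCP) lies on the centre line of the jaws, within the pads' length; the fingertips stand 19 mm ahead of it and the grasp point (between the pads) is the TCP; z points along the fingers, y is the line along which they close (so a half turn about z gives the same grasp; the last joint's range is limited). The gripper opens to 85 mm and grips with 20 to 120 N. Pads are 22 mm wide; open, the fingers measure 114 mm over their backs; the gripper's body (76 mm by 85 mm) begins 54 mm behind the grasp point. The pads swing forward as they close: fully open they stand 13 mm farther back than shut.
Start: joints at [-1.21, 0.116, 1.442, -0, 1.584, -0.038], TCP at [0.262, -0.622, 0.25] pointing down, gripper open.
Joint ranges: [-2.83, 2.83], [-0.83, 2.19], [0.07, 2.5], [-1.14, 4.28], [0.01, 3], [-2.97, 2.97]. Speed limits (rad/s): [1.89, 1.89, 2.22, 3.14, 3.14, 3.14].

INTERFACE

Orientations are given as a unit quaternion [x, y, z, w].
In Python, from bench import monitor, cams, ticket gives the robot as it stands.
- The arm moves only by the tool step_arm, never from a script. Its argument "series" is one flat list of numbers, 7 for each row, row after row: the shift along the tool's x, y, z in mm, then the turn, a rotation vector about the tool's x, y, z in rad, then the gripper command: -1 is shut, 1 is fully open, values between are in proportion. In form: [tx, ty, tz, rx, ry, rz, fingers, tx, ty, tz, rx, ry, rz, fingers, ...]. A call has exactly 5 rows; each row is the pose to reach, as a shift and turn from the pose commanded when the call began, along the tool's axes at that moment; what a row does not reach only later rows make up. A row lasts 1/8 s, in which the tool goes at most 62.5 mm and 10.7 degrees, less where a joint would pass 70% of its speed; a pose out of reach is approached as far as the arm can. A call with a gripper value outside its range is refused whole. The fingers move at their own pace and stop on an object; the grip force is fixed at half the most. Time passes only in rows, so rows that repeat a pose let the fingers close, or fill a call up. It gives the time, the measured TCP pose, the force, the opening and the grip force at its end, in the units of the state.
- monitor.read_state(): the state, without advancing time (a new reading comes with each control period).
- cams.capture(name): name is "scene" or "top" or "wrist"; returns a dict with "img" (480x640x3 uint8, red, green, blue), "z_map" (480x640 float32, m along the optical axis (not along the pixel's ray), 0 where there is no reading), "fx", "fy", "cx", "cy" (pixels), "distortion" ([k1, k2, p1, p2, k3] as OpenCV has them; the pictures are not rectified), "eye" and "attitude" of the camera in the world; the wrist camera has in their place "mount" (4x4, takes a point from camera to tool coordinates, whose origin is the TCP and whose axes are the flange's). Camera axes: x right, y down, z forward; pixel columns grow to the right and rows downward; lengths in m; the calibration is good to about 2 mm. A picture is of the moment at which its call begins: read the wrist's pose just before it.
- ticket.hand_in(): hands the job in; it is judged then, once.
The state is a dict: "clock": time; "q": joint angles; "joint_velocities": joint speeds; "tau": joint torques, N m; "ee_pos": TCP position; "orientation": TCP orientation; "wrist_force": force on the tool from outside, world axes, zero at the start; "torque": the same for the moment, N m; "opening": finger opening in m; "grasp_force": force on a finger pad.
Only numpy, scipy, OpenCV 4.12 (cv2) and the standard library are available. Lean on these libraries where they do the work, as an engineer would, in place of code of your own. Each camera call takes 0.05 s, during which the arm holds its last target. There are 200 camera calls.

TASK

Cock the tap tester: raise its sprung swing arm by the black post, draw it round over the catch, lower the tooth under the arm gently onto the trigger plate behind the lip, ease it forward by feel until the lip holds it, and let go. The catch has a hair trigger: never press the plate down far enough to trip it, never let the arm snap forward, and leave the bottle, the meter and the screwdriver where they are.

Things in the scene. Friction and masses are not known exactly. Their poses are not given: they have to be found in the camera images.
- rig: Tap tester: flat aluminium base plate 270 x 300 mm, 12 mm thick, fixed to the bench. Origin on the bench, z up. In its frame the upright pivot axis of the swing arm is at x = +90, y = 0 mm. A grey instrument case clamped at the +y side (top at 74 mm) is what the arm taps.
- pivot (a point): Pivot centre of the swing arm, 67 mm above the bench; on the rig at x = +90, y = 0 mm.
- post (a point): Centre of the top face of the black post: upright cylinder 20 mm in diameter, 50 mm tall, on the outer end of the steel arm, 170 mm from the pivot axis; grip it from above. With the arm level its top is 124 mm and its foot (top of the arm) 74 mm above the bench. A hammer head 24 mm in diameter, top at 79 mm, is on the arm 142 mm from the axis, on the side facing the case.
- striker (a joint): Swing of the arm about the upright pivot axis, rad; 0 = resting at the case, grows as the arm is drawn (anticlockwise from above), limit 1.2. In the rig frame the arm points from the pivot along the angle pi - 0.45 + value from the rig's x axis. A spring pulls it back to 0: about 3.5 N at the post at 0 and 8 N at 0.9.
- tooth (a point): Centre of the underside of the steel tooth below the arm, 115 mm from the pivot axis; the tooth is 8 mm thick along the swing and 14 mm wide; underside 48 mm above the bench with the arm level.
- plate (a point): Not a measured point of the catch: it is 47 mm straight above catch_seat, the plate's middle height. The plate is 28 mm wide and runs from the lip 40 mm back (away from the case) to its hinge bracket. The lip, at the end towards the case, is 6 mm thick and stands 5 mm above the plate. The tooth must come over the lip from above and is held by the lip's back face; then the spring's load leaves the post.
- lift (a joint): Tilt of the arm about the level pivot pin, rad; 0 = level (its lowest), grows as the post is raised, limit 0.35 (58 mm at the post). Only the arm's weight lowers it: about 1 to 1.6 N at the post.
- catch_seat (a point): Mark on the base plate (12 mm above the bench) under the nominal place of the hooked tooth's centre: 115 mm from the pivot axis, at swing 0.9 rad. The steel catch above it is adjustable and not measured: it sits up to 11 mm either way along the swing (hooked at 0.79 to 1.01) and 4 mm across it, and the top of its trigger plate is 52 to 66 mm above the bench.
- trigger (a joint): Sinking of the catch's hinged trigger plate, rad; 0 = up and set, 0.06 = tripped (2.5 mm at the lip). A light spring holds it up: it gives from about 8 N pushed down at the post with the tooth mid-plate, from about 3.5 N with the tooth hooked. More than about 14 N forward at the post on the hooked arm trips it too.
- bottle: White plastic bottle, 60 mm in diameter, 130 mm tall, standing beside the rig at its far +y side; leave alone. Origin at the centre of its underside.
- meter: Grey hand meter 150 x 75 x 35 mm lying beside the rig on its -y side; leave alone. Origin at the centre of its underside.
- driver: Screwdriver, 200 mm long, lying beside the rig on its +y side; leave alone. Origin near its middle.
Not all that is in view belongs to the job. What is shaped like the part that bears trigger but turquoise is not meant.

How it is judged:
On the way:
1. the arm is drawn back to the catch (value of joint striker above 0.77 rad and value of joint trigger below 0.06 rad), for 0.2 s.
At the end, for the whole second after the job is handed in: The arm stays drawn at a swing of 0.77 to 1.03 rad, at rest (under 0.05 rad/s) and let go, held by the catch alone, with the trigger plate up (under 0.03 rad) (value of joint striker between 0.77 and 1.03 rad and not (velocity of joint striker above 0.05 rad/s) and velocity of joint striker above -0.05 rad/s and value of joint trigger below 0.03 rad); the robot touches nothing.
It fails at once if the trigger is tripped (plate sunk by 0.06 rad or more) (value of joint trigger above 0.06 rad).
It fails at once if the arm snaps forward (faster than 0.5 rad/s, 85 mm/s at the post) (velocity of joint striker below -0.5 rad/s).
It fails at once if the bottle is moved by more than 20 mm (distance of bottle from where it was at the start of the episode above 0.02 m).
It fails at once if the meter is moved by more than 20 mm (distance of meter from where it was at the start of the episode above 0.02 m).
It fails at once if the screwdriver is moved by more than 20 mm (distance of driver from where it was at the start of the episode above 0.02 m).
It also fails if it takes over 72 s, if anything falls off the work surface, if the arm or the gripper's body presses on something with over 40 N, if the wrist force passes 120 N, or if a joint passes its speed limit or range.

## Working session

There is one attempt and no reset: what is moved stays moved. The work goes in short steps, Python scripts to look and compute and a tool call to move; the robot and the scene stay as the last step left them, time stands still between calls to the robot, and variables do not carry over. Pictures are saved under pics/ and viewed, at most 10 in all, crops included, and the job is handed in when it is done.

Besides the shell and the picture viewer there is one more tool, called after "Emit:" as name(argument=value, ...) on one line, values as JSON. step_arm: Moves the arm, as the interface text tells. Its arguments: {"type":"object","properties":{"series":{"type":"array"}},"required":["series"]}

```bash
mkdir -p pics; ls; cat > h.py <<'E'
import numpy as np, cv2
from bench import monitor, cams, ticket
from scipy.spatial.transform import Rotation as R
def cap(n):
    s=monitor.read_state(); c=cams.capture(n)
    c['img']=np.asarray(c['img']); c['z_map']=np.asarray(c['z_map'])
    if 'mount' in c:
        T=np.eye(4);T[:3,:3]=R.from_quat(s['orientation']).as_matrix();T[:3,3]=s['ee_pos'];c['T']=T@np.array(c['mount'])
    else:
        a=np.array(c['attitude']);T=np.eye(4);T[:3,:3]=R.from_quat(a).as_matrix() if a.size==4 else a;T[:3,3]=c['eye'];c['T']=T
    c['K']=np.array([[c['fx'],0,c['cx']],[0,c['fy'],c['cy']],[0,0,1.]])
    return c
def cloud(c):
    h,w=c['z_map'].shape
    u,v=np.meshgrid(np.arange(w),np.arange(h))
    p=cv2.undistortPoints(np.stack([u,v],-1).reshape(-1,1,2).astype(float),c['K'],np.array(c['distortion'])).reshape(h,w,2)
    z=c['z_map'][...,None]
    P=np.concatenate([p*z,z],-1)@c['T'][:3,:3].T+c['T'][:3,3]
    P[c['z_map']==0]=np.nan
    return P
def save(c,n): cv2.imwrite('pics/'+n,cv2.cvtColor(c['img'],cv2.COLOR_RGB2BGR))
E
python3 - <<'E'
from h import *
import pickle
for n in['top','scene']:
    c=cap(n);save(c,n+'0.png');P=cloud(c);np.save(n+'P.npy',P);np.save(n+'I.npy',c['img']);print(n,c['T'].round(3).tolist(),np.isnan(P[...,0]).mean())
print(monitor.read_state())
E
```

```text
pics
top [[0.028, -0.983, 0.181, 0.39], [-1.0, -0.025, 0.018, 0.026], [-0.013, -0.181, -0.983, 0.999], [0.0, 0.0, 0.0, 1.0]] 0.003990885416666667
scene [[-0.812, 0.344, -0.473, 1.041], [0.584, 0.463, -0.667, 0.769], [-0.011, -0.817, -0.576, 0.738], [0.0, 0.0, 0.0, 1.0]] 0.007093098958333334
{'clock': 0.1, 'q': array([-1.20978838e+00,  1.16425818e-01,  1.44221081e+00,  3.52083226e-05,
        1.58399346e+00, -3.77953772e-02]), 'joint_velocities': array([ 0.0002277 , -0.00250637, -0.0026156 , -0.00022761, -0.00045812,
       -0.00110944]), 'tau': array([ 2.90327233e-03, -7.33668494e+01, -6.33786035e+01,  6.16294369e-05,
        5.30027944e-03,  7.40919995e-05]), 'ee_pos': array([ 0.26206203, -0.6218842 ,  0.24963655]), 'orientation': array([ 9.80185097e-01,  1.98083077e-01, -6.60901035e-05, -5.14790318e-04]), 'wrist_force': array([-0.19951063, -0.78762945, -0.04105492]), 'torque': array([-0.0115688,  0.0247828, -0.0334526]), 'grasp_force': 0.0, 'opening': 0.08530550143351613}
```

View pics/top0.png

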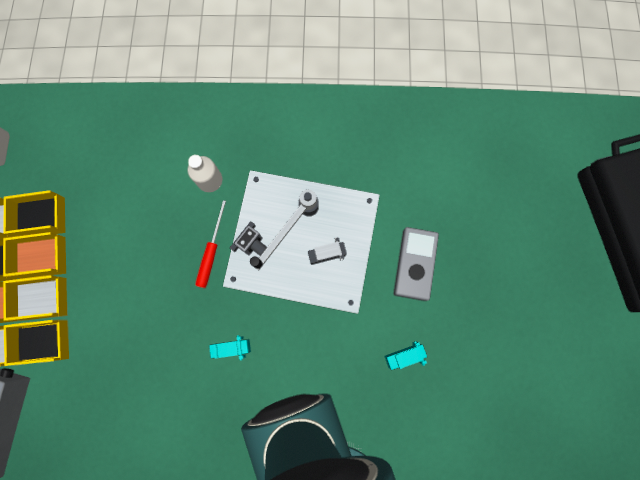

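View pics/scene0.png

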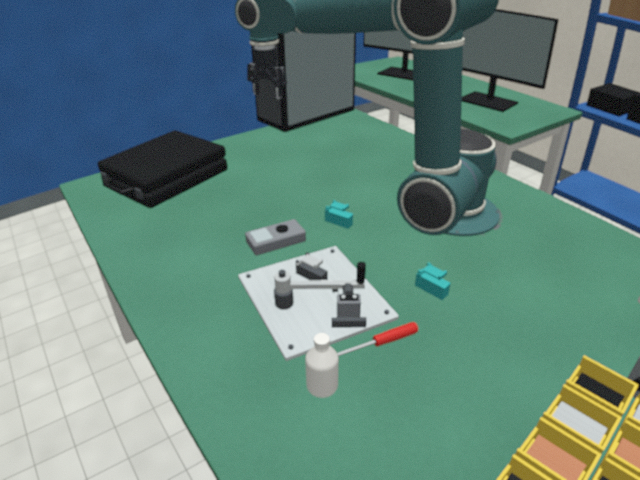

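The top view shows the base plate corners at (250,171), (379,194), (358,313) and (224,287). The pivot is at (308,198), the post at (257,262), and the catch at (327,252) with its lip on the left. The two turquoise look-alikes are off the rig. Next I'll fit the rig frame from the depth.

```bash
cat > fit.py <<'E'
from h import *
P=np.load('topP.npy');I=np.load('topI.npy').astype(int)
# base plate: z ~12mm
m=(abs(P[...,2]-.012)<.005)&(I.min(-1)>120)
m[:160]=0;m[320:]=0;m[:,:215]=0;m[:,385:]=0
print('z',np.median(P[m][:,2]),m.sum())
r=cv2.minAreaRect((P[m][:,:2]*1000).astype(np.float32));print(r,cv2.boxPoints(r).round(1).tolist())
for uv in[(256,179),(233,279),(368,200),(350,302)]: print('hole',P[uv[1],uv[0]].round(4))
# pivot cap, post, catch
def reg(n,u0,u1,v0,v1,zl,zh):
    q=P[v0:v1,u0:u1].reshape(-1,3);q=q[(q[:,2]>zl)&(q[:,2]<zh)]
    print(n,len(q),np.median(q,0).round(4),q.min(0).round(4),q.max(0).round(4));return q
reg('pivot',295,322,185,215,.03,.2)
reg('post',245,268,250,275,.11,.14)
q=reg('catch',300,352,232,268,.025,.12)
for z in range(25,100,5):
    s=q[(q[:,2]*1000>=z)&(q[:,2]*1000<z+5)]
    if len(s):print(z,len(s),s.mean(0).round(4),s.min(0).round(4),s.max(0).round(4))
cv2.imwrite('pics/crop.png',cv2.resize(cv2.imread('pics/top0.png')[160:320,215:395],None,fx=4,fy=3.75,interpolation=cv2.INTER_CUBIC)[:600])
E
python3 fit.py
```

```text
z 0.01219701991892358 13816
((568.4578247070312, 95.07566833496094), (345.2297058105469, 270.68145751953125), 80.39080810546875) [[406.20001220703125, -52.5], [673.0999755859375, -97.69999694824219], [730.7000122070312, 242.6999969482422], [463.79998779296875, 287.8999938964844]]
hole [0.6995 0.1813 0.0156]
hole [0.4722 0.2196 0.0164]
hole [ 0.6564 -0.0717  0.0164]
hole [ 0.4298 -0.0347  0.0186]
pivot 447 [0.6284 0.061  0.09  ] [0.6062 0.039  0.0306] [0.6547 0.0866 0.1085]
post 89 [0.4992 0.1575 0.1229] [0.4899 0.1492 0.1115] [0.5095 0.168  0.1265]
catch 598 [0.5306 0.0154 0.0603] [ 0.5087 -0.0232  0.0255] [0.5636 0.0578 0.0705]
25 9 [0.5189 0.0174 0.0268] [ 0.5105 -0.0218  0.0255] [0.5297 0.0532 0.0284]
30 9 [0.5167 0.0163 0.0324] [ 0.5099 -0.0174  0.0304] [0.5245 0.0465 0.0344]
35 26 [0.5269 0.0197 0.0381] [ 0.5093 -0.0232  0.0356] [0.5536 0.0578 0.04  ]
40 159 [0.5297 0.0196 0.0425] [ 0.5087 -0.0232  0.0401] [0.5575 0.0575 0.045 ]
45 13 [0.5331 0.0272 0.0459] [ 0.5198 -0.0145  0.0451] [0.5563 0.0576 0.0486]
50 16 [ 0.5374 -0.0054  0.0538] [ 0.5153 -0.0166  0.0511] [0.5636 0.0108 0.0549]
55 61 [ 0.5381 -0.0021  0.0576] [ 0.517  -0.0183  0.0552] [0.5635 0.0402 0.06  ]
60 249 [0.533  0.0153 0.0625] [ 0.5129 -0.0161  0.0601] [0.5603 0.0424 0.0649]
65 54 [0.5284 0.0301 0.0668] [ 0.5139 -0.0053  0.065 ] [0.5465 0.0447 0.0696]
70 2 [0.5231 0.038  0.0704] [0.5221 0.0359 0.0702] [0.5241 0.0401 0.0705]
```

View pics/crop.png

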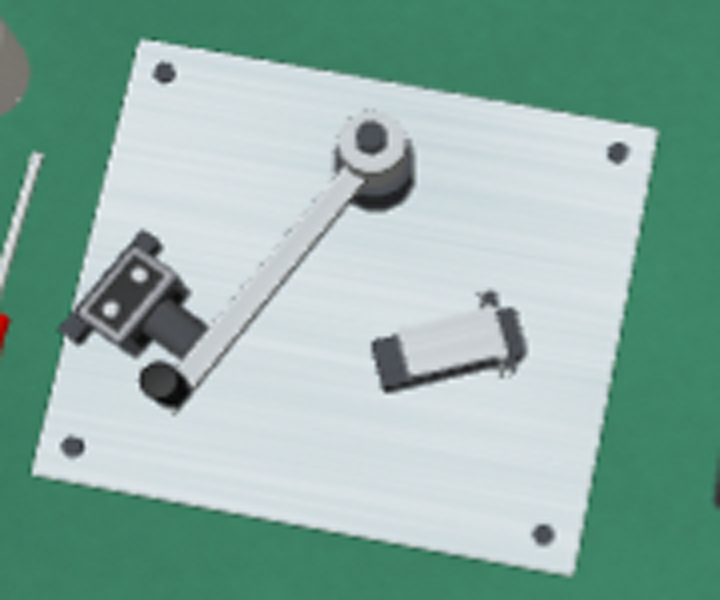

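The crop shows the pivot cap at (370,137) and the post at (163,383). The trigger plate runs from the dark lip at (390,362) to the hinge at (510,335). I'll refine from the wrist camera, so I'm writing a move planner that prints rows for me to send.

```bash
cat >> h.py <<'E'
import json,sys
def load():
    d=json.load(open('cmd.json'));return np.array(d['p']),R.from_quat(d['q'])
def store(p,r): json.dump({'p':list(map(float,p)),'q':r.as_quat().tolist()},open('cmd.json','w'))
def down(a,tilt=0): # tool x at heading a, z down, leaned by the arm's tilt
    return R.from_matrix(np.array([[np.cos(a),np.sin(a),0],[np.sin(a),-np.cos(a),0],[0,0,-1]]).T)*R.from_euler('y',-tilt)
def rows(targets,g):
    """targets: 5 (p,rot); prints rows, stores commanded end pose after rounding"""
    p0,r0=load();out=[]
    for p,r in targets:
        t=(r0.inv().apply(np.array(p)-p0)*1000).round(1);w=(r0.inv()*r).as_rotvec().round(4)
        out.append([*t,*w,g]);
    print(json.dumps([float(x) for o in out for x in o]))
    store(p0+r0.apply(t/1000),r0*R.from_rotvec(w))
E
python3 - <<'E'
from h import *
s=monitor.read_state();p=np.array(s['ee_pos']);r=R.from_quat(s['orientation']);store(p,r)
print(np.array(cams.capture('wrist')['mount']).round(3).tolist())
a0=np.arctan2(*r.apply([1,0,0])[[1,0]]);g=np.array([.50,.10,.30]);
for k in(1,2,3):
    rows([(p+(g-p)*min(1,(5*(k-1)+i)/13),down(a0+(-.615-a0)*min(1,(5*(k-1)+i)/13))) for i in range(1,6)],1)
E
```

```text
[[0.0, -0.95, -0.311, 0.081], [1.0, 0.0, 0.0, 0.001], [-0.0, -0.311, 0.95, -0.123], [0.0, 0.0, 0.0, 1.0]]
[38.4, -44.1, -3.8, -0.001, -0.0, 0.078, 1.0, 76.9, -88.1, -7.7, -0.001, 0.0, 0.156, 1.0, 115.3, -132.2, -11.5, -0.001, 0.0, 0.234, 1.0, 153.7, -176.3, -15.3, -0.001, 0.0001, 0.3119, 1.0, 192.1, -220.3, -19.1, -0.001, 0.0001, 0.3899, 1.0]
[18.8, -55.4, -3.9, -0.0, 0.0, 0.078, 1.0, 37.6, -110.8, -7.8, -0.0, 0.0, 0.156, 1.0, 56.4, -166.2, -11.6, -0.0, 0.0, 0.234, 1.0, 75.2, -221.5, -15.5, -0.0, 0.0, 0.312, 1.0, 94.0, -276.9, -19.4, -0.0, 0.0, 0.3899, 1.0]
[-3.6, -58.3, -3.9, -0.0, 0.0, 0.078, 1.0, -7.3, -116.7, -7.7, -0.0, 0.0, 0.156, 1.0, -11.0, -175.0, -11.6, -0.0, 0.0, 0.234, 1.0, -11.0, -175.0, -11.6, -0.0, 0.0, 0.234, 1.0, -11.0, -175.0, -11.6, -0.0, 0.0, 0.234, 1.0]
```

Emit:
step_arm(series=[38.4,-44.1,-3.8,-0.001,0,0.078,1,76.9,-88.1,-7.7,-0.001,0,0.156,1,115.3,-132.2,-11.5,-0.001,0,0.234,1,153.7,-176.3,-15.3,-0.001,0.0001,0.3119,1,192.1,-220.3,-19.1,-0.001,0.0001,0.3899,1])

```text
clock: 0.78
ee_pos: [0.3537, -0.3426, 0.2694]
orientation: [1.0, 0.003, 0.0, 0.0]
wrist_force: [1.4, -0.3, 0.2]
opening: 0.0853
grasp_force: 0.0
```

Emit:
step_arm(series=[18.8,-55.4,-3.9,0,0,0.078,1,37.6,-110.8,-7.8,0,0,0.156,1,56.4,-166.2,-11.6,0,0,0.234,1,75.2,-221.5,-15.5,0,0,0.312,1,94,-276.9,-19.4,0,0,0.3899,1])

```text
clock: 1.4
ee_pos: [0.4452, -0.0648, 0.2888]
orientation: [0.982, -0.191, 0.001, 0.0]
wrist_force: [0.6, -0.1, -0.0]
opening: 0.0854
grasp_force: 0.0
```

Emit:
step_arm(series=[-3.6,-58.3,-3.9,0,0,0.078,1,-7.3,-116.7,-7.7,0,0,0.156,1,-11,-175,-11.6,0,0,0.234,1,-11,-175,-11.6,0,0,0.234,1,-11,-175,-11.6,0,0,0.234,1])

```text
clock: 2.02
ee_pos: [0.4998, 0.0998, 0.2997]
orientation: [0.953, -0.302, 0.0, 0.001]
wrist_force: [0.2, -0.7, 0.7]
opening: 0.0852
grasp_force: 0.0
```

```bash
python3 - <<'E'
from h import *
c=cap('wrist');save(c,'w1.png');P=cloud(c);np.save('w1P.npy',P);np.save('w1I.npy',c['img'])
s=monitor.read_state();print(s['clock'],s['ee_pos'],R.from_quat(s['orientation']).apply([1,0,0]),s['wrist_force'],load()[0])
E
```

```text
2.075 [0.49979245 0.09928307 0.29984422] [ 8.16833126e-01 -5.76873633e-01  6.75966665e-04] [-0.40973073  0.75050182 -0.57738031] [0.4999412  0.09997157 0.29998712]
```

View pics/w1.png

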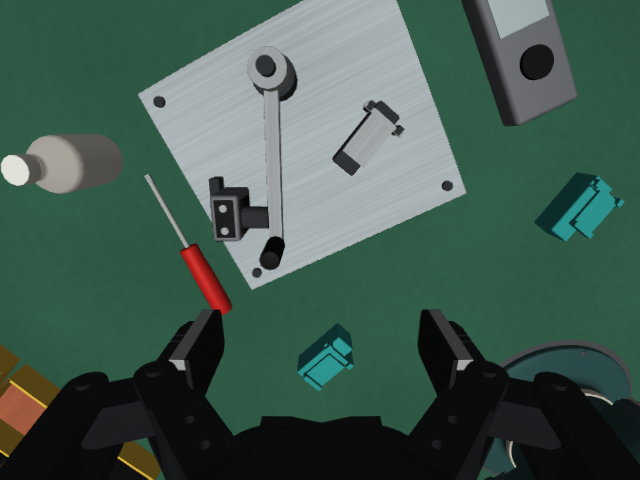

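The wrist view shows the pivot cap at (265,66), the post top at (270,260), the lip at (347,160) and the plate running to its hinge at (385,112). I'll measure these in 3D.

```bash
cat > m.py <<'E'
from h import *
P=np.load('w1P.npy');I=np.load('w1I.npy').astype(int)
def reg(n,u0,u1,v0,v1,zl,zh):
    q=P[v0:v1,u0:u1].reshape(-1,3);q=q[(q[:,2]>zl)&(q[:,2]<zh)]
    c=cv2.minEnclosingCircle((q[:,:2]*1000).astype(np.float32))
    print(n,len(q),(q.mean(0)*1000).round(1),'z',(np.median(q[:,2])*1000).round(1),'circ',np.round(c[0],1),round(c[1],1));return q
q=P[40:100,240:305].reshape(-1,3);print(np.histogram(q[:,2],np.arange(0,.12,.006)))
pv=reg('pivotcap',240,305,40,100,.097,.115)
reg('pivotring',240,305,40,100,.08,.097)
po=reg('post',252,295,230,275,.119,.13)
q=P[90:185,325:410].reshape(-1,3);h=np.histogram(q[:,2]*1000,np.arange(20,80,2));print(h[0].tolist())
reg('lip',325,410,90,185,.0655,.075)
pl=reg('plate',325,410,90,185,.058,.0645)
for z0,z1 in((58,62),(62,65),(65,75)):
    s=q[(q[:,2]*1000>z0)&(q[:,2]*1000<z1)];b=cv2.minAreaRect((s[:,:2]*1000).astype(np.float32));print(z0,z1,len(s),b)
for u,v in[(347,160),(343,155),(352,165),(358,147),(365,138),(375,125),(382,112),(375,104),(398,130)]:print(u,v,(P[v,u]*1000).round(1),I[v,u])
# plate corners: base holes
for u,v in[(159,102),(257,272),(447,186)]:print('hole',(P[v,u]*1000).round(1))
# base edges
for u,v in[(140,95),(252,288),(465,191)]:print('corner',[(P[v+b,u+a]*1000).round(1).tolist() for a,b in((2,2),)])
# arm direction: top of arm, z 70-78
a=P[90:235,255:290].reshape(-1,3);a=a[(a[:,2]>.070)&(a[:,2]<.078)];l=cv2.fitLine((a[:,:2]*1000).astype(np.float32),cv2.DIST_HUBER,0,.01,.01).ravel();print('arm',len(a),l,np.arctan2(l[1],l[0]),np.median(a[:,2]))
E
python3 m.py
```

```text
(array([   0, 1069,  792,   21,   17,   21,   19,   22,  170,   88,   28,
         26,  167,   41,   41, 1019,   25,  320,    0]), array([0.   , 0.006, 0.012, 0.018, 0.024, 0.03 , 0.036, 0.042, 0.048,
       0.054, 0.06 , 0.066, 0.072, 0.078, 0.084, 0.09 , 0.096, 0.102,
       0.108, 0.114]))
pivotcap 341 [640.   59.4 104.5] z 104.8 circ [640.6  59.4] 8.6
pivotring 1091 [638.4  59.   92.3] z 92.7 circ [640.1  59.6] 18.1
post 327 [502.4 157.4 122.7] z 122.8 circ [502. 158.] 9.8
[7, 4, 7, 11, 10, 8, 12, 10, 11, 27, 326, 324, 17, 1, 1, 1, 17, 136, 72, 52, 436, 766, 29, 139, 20, 0, 0, 0, 0]
lip 166 [529.2  37.5  67.2] z 67.3 circ [529.1  36.5] 14.2
plate 1266 [536.1  12.7  62.1] z 62.2 circ [536.8  11.3] 32.8
58 62 488 ((533.8479614257812, 9.310104370117188), (43.40648651123047, 55.78911590576172), 25.03045654296875)
62 65 784 ((535.8536987304688, 14.196035385131836), (30.846107482910156, 54.790672302246094), 19.73965835571289)
65 75 170 ((528.842529296875, 37.51552200317383), (28.137022018432617, 6.036978721618652), 16.07863426208496)
347 160 [527.8  45.4  42.2] [47 50 54]
343 155 [534.7  46.   42.2] [48 52 55]
352 165 [520.3  43.9  42.4] [47 49 52]
358 147 [534.1  29.3  61.4] [158 163 164]
365 138 [537.6  18.7  62.5] [159 162 165]
375 125 [542.5   3.8  64. ] [157 161 163]
382 112 [547.8 -12.2  43.1] [47 49 53]
375 104 [559.   -7.5  60.1] [42 44 46]
398 130 [524.7 -13.4  59.6] [47 50 54]
hole [700.2 180.4  17.2]
hole [475.2 217.6  16.1]
hole [432.1 -36.2  17.8]
corner [[718.2, 194.8, 10.5]]
corner [[453.2, 244.0, -0.0]]
corner [[403.7, -57.0, -0.7]]
arm 2271 [  0.79404366  -0.60786074 571.183      109.64608   ] -0.65336365 0.07345657112359721
```

```bash
cat >> h.py <<'E'
PIV=np.array([.6403,.0594]);TH0=2.523
def pose(s,t,up=0.,h=.043,rad=.170):
    a=TH0+s;rr=rad*np.cos(t)-h*np.sin(t);z=.067+rad*np.sin(t)+h*np.cos(t)+up
    return np.array([*(PIV+rr*np.array([np.cos(a),np.sin(a)])),z]),down(a-np.pi,t)
def seq(a,b,g,n=5): # (s,t,up) from a to b in n rows, then hold
    a=np.array(a,float);b=np.array(b,float)
    rows([pose(*(a+(b-a)*min(1,i/n))) for i in range(1,6)],g)
def st():
    s=monitor.read_state();f=np.array(s['wrist_force']);r=R.from_quat(s['orientation'])
    v=np.array(s['ee_pos'])-[*PIV,.067];a=np.arctan2(v[1],v[0])
    T=np.array([-np.sin(a),np.cos(a),0])
    print('t',round(s['clock'],2),'swing',round((a-TH0)%(2*np.pi),4),'rad',round(np.hypot(*v[:2])*1e3,1),'z',round(s['ee_pos'][2]*1e3,2),'F radial/tang/z',round(f[0]*np.cos(a)+f[1]*np.sin(a),2),round(f@T,2),round(f[2],2),'open',round(s['opening']*1e3,2),'grip',round(s['grasp_force'],1),'err mm',((np.array(s['ee_pos'])-load()[0])*1e3).round(2))
E
python3 - <<'E'
from h import *
rows([pose(0,0,.09)]*5,1); seq((0,0,.09),(0,0,0),1,4); seq((0,0,0),(0,0,0),-1)
E
```

```text
[-31.9, -48.5, 100.0, -0.0, 0.0, 0.0036, 1.0, -31.9, -48.5, 100.0, -0.0, 0.0, 0.0036, 1.0, -31.9, -48.5, 100.0, -0.0, 0.0, 0.0036, 1.0, -31.9, -48.5, 100.0, -0.0, 0.0, 0.0036, 1.0, -31.9, -48.5, 100.0, -0.0, 0.0, 0.0036, 1.0]
[-0.0, 0.0, 22.5, -0.0, 0.0, -0.0, 1.0, -0.0, 0.0, 45.0, -0.0, 0.0, -0.0, 1.0, -0.0, 0.0, 67.5, -0.0, 0.0, -0.0, 1.0, -0.0, 0.0, 90.0, -0.0, 0.0, -0.0, 1.0, -0.0, 0.0, 90.0, -0.0, 0.0, -0.0, 1.0]
[-0.0, 0.0, -0.0, -0.0, 0.0, -0.0, -1.0, -0.0, 0.0, -0.0, -0.0, 0.0, -0.0, -1.0, -0.0, 0.0, -0.0, -0.0, 0.0, -0.0, -1.0, -0.0, 0.0, -0.0, -0.0, 0.0, -0.0, -1.0, -0.0, 0.0, -0.0, -0.0, 0.0, -0.0, -1.0]
```

Emit:
step_arm(series=[-10,-16,33,0,0,0.0036,1,-20,-32,66,0,0,0.0036,1,-31.9,-48.5,100,0,0,0.0036,1,-31.9,-48.5,100,0,0,0.0036,1,-31.9,-48.5,100,0,0,0.0036,1])

```text
clock: 2.7
ee_pos: [0.5023, 0.1568, 0.2014]
orientation: [0.952, -0.305, 0.001, 0.0]
wrist_force: [0.3, -0.3, -0.0]
opening: 0.0855
grasp_force: 0.0
```

Emit:
step_arm(series=[0,0,22.5,0,0,0,1,0,0,45,0,0,0,1,0,0,67.5,0,0,0,1,0,0,90,0,0,0,1,0,0,90,0,0,0,1])

```text
clock: 3.32
ee_pos: [0.502, 0.1568, 0.1102]
orientation: [0.952, -0.305, 0.0, 0.001]
wrist_force: [-0.1, 0.5, 0.7]
opening: 0.0853
grasp_force: 0.0
```

```bash
python3 - <<'E'
from h import *
st();c=cap('wrist');save(c,'w2.png');st()
E
```

```text
t 3.33 swing 0.005 rad 169.1 z 110.18 F radial/tang/z 0.36 -0.33 0.66 open 85.26 grip 0.0 err mm [ 0.16 -1.2   0.19]
t 3.38 swing 0.0021 rad 168.9 z 111.31 F radial/tang/z -0.25 -0.2 -0.04 open 85.49 grip 0.0 err mm [ 0.6  -0.92  1.32]
```

View pics/w2.png

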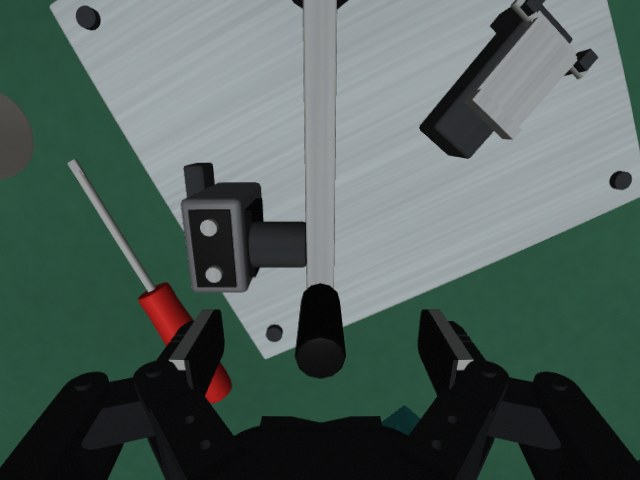

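The wrist view shows the post centred between the pads, with its top at (320,357). I'm closing on it.

Emit:
step_arm(series=[0,0,0,0,0,0,-1,0,0,0,0,0,0,-1,0,0,0,0,0,0,-1,0,0,0,0,0,0,-1,0,0,0,0,0,0,-1])

```text
clock: 4.0
ee_pos: [0.5019, 0.1578, 0.1101]
orientation: [0.953, -0.304, 0.0, 0.0]
wrist_force: [-1.1, 0.2, 1.1]
opening: 0.0183
grasp_force: 58.5
```

Emit:
step_arm(series=[0,0,0,0,0,0,-1,0,0,0,0,0,0,-1,0,0,0,0,0,0,-1,0,0,0,0,0,0,-1,0,0,0,0,0,0,-1])

```text
clock: 4.62
ee_pos: [0.5019, 0.1577, 0.11]
orientation: [0.953, -0.304, 0.0, 0.0]
wrist_force: [-3.3, 0.7, 1.8]
opening: 0.0182
grasp_force: 58.5
```

```bash
python3 - <<'E'
from h import *
st();st()
seq((0,0,0),(0,.23,0),-1);
for k in range(3): seq((.97*k/3,.23,0),(.97*(k+1)/3,.23,0),-1)
E
```

```text
t 4.62 swing 0.0007 rad 169.8 z 109.97 F radial/tang/z 3.15 1.35 1.76 open 18.22 grip 58.5 err mm [ 0.06 -0.26 -0.02]
t 4.62 swing 0.0007 rad 169.8 z 109.97 F radial/tang/z 3.15 1.35 1.76 open 18.22 grip 58.5 err mm [ 0.06 -0.26 -0.02]
[2.1, 0.0, -7.8, -0.0, -0.046, -0.0, -1.0, 4.6, 0.0, -15.4, -0.0, -0.092, -0.0, -1.0, 7.5, 0.0, -23.0, -0.0, -0.138, -0.0, -1.0, 10.7, 0.0, -30.4, -0.0, -0.184, -0.0, -1.0, 14.2, 0.0, -37.6, -0.0, -0.23, -0.0, -1.0]
[0.3, 10.1, -0.1, -0.0147, 0.0, -0.063, -1.0, 1.3, 20.1, -0.3, -0.0295, 0.0, -0.1259, -1.0, 2.9, 30.1, -0.7, -0.0442, 0.0, -0.1889, -1.0, 5.1, 39.9, -1.2, -0.059, 0.0, -0.2519, -1.0, 7.9, 49.5, -1.9, -0.0737, 0.0, -0.3148, -1.0]
[0.3, 10.1, -0.1, -0.0148, 0.0, -0.063, -1.0, 1.2, 20.1, -0.3, -0.0295, 0.0, -0.1259, -1.0, 2.8, 30.0, -0.6, -0.0443, 0.0, -0.1889, -1.0, 5.0, 39.8, -1.2, -0.059, 0.0, -0.2519, -1.0, 7.8, 49.5, -1.8, -0.0738, 0.0, -0.3148, -1.0]
[0.4, 10.1, -0.1, -0.0147, 0.0, -0.063, -1.0, 1.3, 20.1, -0.3, -0.0294, 0.0, -0.126, -1.0, 2.9, 30.0, -0.7, -0.0442, 0.0, -0.1889, -1.0, 5.1, 39.8, -1.2, -0.0589, 0.0001, -0.2519, -1.0, 7.9, 49.5, -1.9, -0.0737, 0.0001, -0.3149, -1.0]
```

Emit:
step_arm(series=[2.1,0,-7.8,0,-0.046,0,-1,4.6,0,-15.4,0,-0.092,0,-1,7.5,0,-23,0,-0.138,0,-1,10.7,0,-30.4,0,-0.184,0,-1,14.2,0,-37.6,0,-0.23,0,-1])

```text
clock: 5.25
ee_pos: [0.5136, 0.1493, 0.1476]
orientation: [0.946, -0.302, -0.11, -0.035]
wrist_force: [0.3, -0.1, -1.8]
opening: 0.0185
grasp_force: 58.6
```

Emit:
step_arm(series=[0.3,10.1,-0.1,-0.0147,0,-0.063,-1,1.3,20.1,-0.3,-0.0295,0,-0.1259,-1,2.9,30.1,-0.7,-0.0442,0,-0.1889,-1,5.1,39.9,-1.2,-0.059,0,-0.2519,-1,7.9,49.5,-1.9,-0.0737,0,-0.3148,-1])

```text
clock: 5.88
ee_pos: [0.4914, 0.1046, 0.1476]
orientation: [0.983, -0.145, -0.113, -0.017]
wrist_force: [2.3, 5.6, -1.6]
opening: 0.0184
grasp_force: 58.6
```

```bash
python3 -c "
from h import *
st()"
```

```text
t 5.88 swing 0.3239 rad 155.6 z 147.56 F radial/tang/z -0.59 -6.06 -1.6 open 18.4 grip 58.6 err mm [-2.66 98.8  -0.1 ]
```

Emit:
step_arm(series=[0.3,10.1,-0.1,-0.0148,0,-0.063,-1,1.2,20.1,-0.3,-0.0295,0,-0.1259,-1,2.8,30,-0.6,-0.0443,0,-0.1889,-1,5,39.8,-1.2,-0.059,0,-0.2519,-1,7.8,49.5,-1.8,-0.0738,0,-0.3148,-1])

```text
clock: 6.5
ee_pos: [0.4848, 0.055, 0.1475]
orientation: [0.993, 0.015, -0.114, 0.001]
wrist_force: [2.3, 6.2, -1.9]
opening: 0.0184
grasp_force: 58.6
```

Emit:
step_arm(series=[0.4,10.1,-0.1,-0.0147,0,-0.063,-1,1.3,20.1,-0.3,-0.0294,0,-0.126,-1,2.9,30,-0.7,-0.0442,0,-0.1889,-1,5.1,39.8,-1.2,-0.0589,0.0001,-0.2519,-1,7.9,49.5,-1.9,-0.0737,0.0001,-0.3149,-1])

```text
clock: 7.12
ee_pos: [0.4942, 0.006, 0.1474]
orientation: [0.978, 0.175, -0.113, 0.02]
wrist_force: [1.8, 9.5, -4.3]
opening: 0.0187
grasp_force: 58.7
```

```bash
python3 - <<'E'
from h import *
st();c=cap('scene');save(c,'s2.png');cv2.imwrite('pics/s2c.png',cv2.resize(cv2.imread('pics/s2.png')[220:360,220:420],None,fx=4,fy=4,interpolation=cv2.INTER_CUBIC));st()
seq((.97,.23,0),(.97,.15,0),-1)
E
```

```text
t 7.12 swing 0.9688 rad 155.5 z 147.37 F radial/tang/z -4.92 -8.26 -4.31 open 18.66 grip 58.7 err mm [ 0.12  0.27 -0.29]
t 7.17 swing 0.9734 rad 155.5 z 147.34 F radial/tang/z -2.86 -8.55 -2.75 open 18.72 grip 58.8 err mm [ 0.4  -0.39 -0.32]
[-0.7, -0.0, 2.8, 0.0, 0.016, 0.0, -1.0, -1.3, -0.0, 5.5, 0.0, 0.032, 0.0, -1.0, -1.9, -0.0, 8.2, 0.0, 0.048, 0.0, -1.0, -2.4, -0.0, 11.0, 0.0, 0.064, 0.0, -1.0, -2.9, -0.0, 13.8, 0.0, 0.08, 0.0, -1.0]
```

View pics/s2c.png

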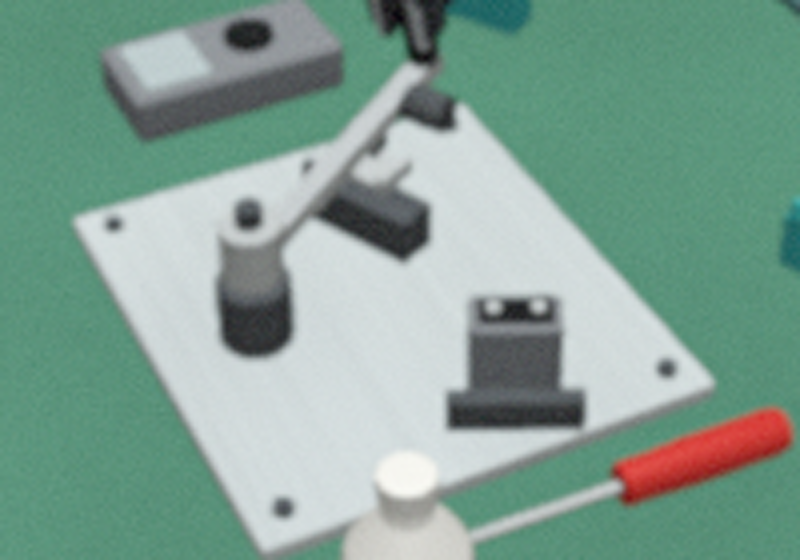

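The scene crop shows the arm drawn over the catch. The tooth at (375,145) is raised and behind the lip at (405,170), so I can lower it part way.

Emit:
step_arm(series=[-0.7,0,2.8,0,0.016,0,-1,-1.3,0,5.5,0,0.032,0,-1,-1.9,0,8.2,0,0.048,0,-1,-2.4,0,11,0,0.064,0,-1,-2.9,0,13.8,0,0.08,0,-1])

```text
clock: 7.8
ee_pos: [0.4885, 0.0043, 0.1345]
orientation: [0.982, 0.174, -0.073, 0.013]
wrist_force: [0.1, 8.7, -2.8]
opening: 0.0183
grasp_force: 58.8
```

```bash
python3 - <<'E'
from h import *
st();cams.capture('top');st();cams.capture('top');st()
seq((.97,.15,0),(.97,.138,0),-1)
E
```

```text
t 7.8 swing 0.9667 rad 161.5 z 134.52 F radial/tang/z -3.03 -8.2 -2.76 open 18.27 grip 58.8 err mm [-0.02  0.59 -0.36]
t 7.85 swing 0.9665 rad 161.6 z 134.28 F radial/tang/z -5.5 -7.84 -2.75 open 18.13 grip 58.7 err mm [-0.16  0.56 -0.61]
t 7.9 swing 0.9666 rad 161.6 z 134.42 F radial/tang/z -4.22 -8.85 -2.53 open 17.57 grip 58.8 err mm [-0.09  0.57 -0.47]
[-0.1, -0.0, 0.4, 0.0, 0.0024, 0.0, -1.0, -0.2, -0.0, 0.8, 0.0, 0.0048, 0.0, -1.0, -0.3, -0.0, 1.2, 0.0, 0.0072, 0.0, -1.0, -0.4, -0.0, 1.6, 0.0, 0.0096, 0.0, -1.0, -0.5, -0.0, 2.0, 0.0, 0.012, 0.0, -1.0]
```

Emit:
step_arm(series=[-0.1,0,0.4,0,0.0024,0,-1,-0.2,0,0.8,0,0.0048,0,-1,-0.3,0,1.2,0,0.0072,0,-1,-0.4,0,1.6,0,0.0096,0,-1,-0.5,0,2,0,0.012,0,-1])

```text
clock: 8.52
ee_pos: [0.488, 0.0041, 0.1333]
orientation: [0.982, 0.175, -0.067, 0.012]
wrist_force: [0.3, 11.5, 5.2]
opening: 0.0184
grasp_force: 59.3
```

```bash
python3 - <<'E'
from h import *
st();cams.capture('top');st();cams.capture('top');st()
seq((.97,.138,0),(.97,.132,0),-1)
E
```

```text
t 8.53 swing 0.9668 rad 162.0 z 133.31 F radial/tang/z -4.26 -10.71 5.2 open 18.44 grip 59.3 err mm [0.24 0.66 0.32]
t 8.57 swing 0.967 rad 162.0 z 133.31 F radial/tang/z -3.14 -9.48 3.15 open 18.29 grip 59.3 err mm [0.24 0.63 0.33]
t 8.62 swing 0.967 rad 162.0 z 133.36 F radial/tang/z -3.15 -9.7 2.55 open 18.14 grip 59.3 err mm [0.26 0.64 0.38]
[-0.0, -0.0, 0.2, 0.0, 0.0012, 0.0, -1.0, -0.1, -0.0, 0.4, 0.0, 0.0024, 0.0, -1.0, -0.1, -0.0, 0.6, 0.0, 0.0036, 0.0, -1.0, -0.2, -0.0, 0.8, 0.0, 0.0048, 0.0, -1.0, -0.2, -0.0, 1.0, 0.0, 0.006, 0.0, -1.0]
```

Contact with the plate came at a tilt of about 0.142, pressing about 6 N. I'll raise about 1 mm clear and ease forward at that height.

```bash
python3 - <<'E'
from h import *
store(*pose(.97,.138))
seq((.97,.138,0),(.97,.150,0),-1,3)
seq((.97,.150,0),(.92,.150,0),-1)
E
```

```text
[0.2, -0.0, -0.7, -0.0, -0.004, -0.0, -1.0, 0.3, -0.0, -1.4, -0.0, -0.008, -0.0, -1.0, 0.5, -0.0, -2.0, -0.0, -0.012, -0.0, -1.0, 0.5, -0.0, -2.0, -0.0, -0.012, -0.0, -1.0, 0.5, -0.0, -2.0, -0.0, -0.012, -0.0, -1.0]
[0.0, -1.6, -0.0, 0.0015, 0.0, 0.0099, -1.0, 0.1, -3.2, -0.0, 0.003, 0.0, 0.0198, -1.0, 0.1, -4.8, -0.0, 0.0045, 0.0, 0.0297, -1.0, 0.2, -6.5, -0.1, 0.006, 0.0, 0.0396, -1.0, 0.2, -8.1, -0.1, 0.0075, 0.0, 0.0494, -1.0]
```

Emit:
step_arm(series=[0.2,0,-0.7,0,-0.004,0,-1,0.3,0,-1.4,0,-0.008,0,-1,0.5,0,-2,0,-0.012,0,-1,0.5,0,-2,0,-0.012,0,-1,0.5,0,-2,0,-0.012,0,-1])

```text
clock: 9.25
ee_pos: [0.4885, 0.0043, 0.1346]
orientation: [0.982, 0.174, -0.074, 0.013]
wrist_force: [0.8, 8.7, -2.0]
opening: 0.0181
grasp_force: 59.0
```

Emit:
step_arm(series=[0,-1.6,0,0.0015,0,0.0099,-1,0.1,-3.2,0,0.003,0,0.0198,-1,0.1,-4.8,0,0.0045,0,0.0297,-1,0.2,-6.5,-0.1,0.006,0,0.0396,-1,0.2,-8.1,-0.1,0.0075,0,0.0494,-1])

```text
clock: 9.88
ee_pos: [0.4859, 0.012, 0.1347]
orientation: [0.986, 0.15, -0.074, 0.011]
wrist_force: [0.7, 9.6, -3.5]
opening: 0.0182
grasp_force: 58.9
```

```bash
python3 - <<'E'
from h import *
st();cams.capture('top');st();cams.capture('top');st()
seq((.92,.150,0),(.905,.150,0),-1)
E
```

```text
t 9.88 swing 0.9165 rad 161.5 z 134.7 F radial/tang/z -3.49 -9.0 -3.5 open 18.18 grip 58.9 err mm [ 0.05  0.59 -0.26]
t 9.93 swing 0.9159 rad 161.5 z 134.72 F radial/tang/z -2.76 -8.04 -2.71 open 18.56 grip 58.8 err mm [ 0.04  0.69 -0.23]
t 9.97 swing 0.9162 rad 161.4 z 134.73 F radial/tang/z -3.55 -8.1 -1.74 open 18.54 grip 58.8 err mm [ 0.06  0.64 -0.23]
[0.0, -0.5, 0.0, 0.0004, 0.0, 0.003, -1.0, 0.0, -1.0, 0.0, 0.0009, 0.0, 0.006, -1.0, 0.0, -1.4, 0.0, 0.0013, 0.0, 0.0089, -1.0, 0.0, -1.9, 0.0, 0.0018, 0.0, 0.0119, -1.0, 0.0, -2.4, 0.0, 0.0022, 0.0, 0.0149, -1.0]
```

Emit:
step_arm(series=[0,-0.5,0,0.0004,0,0.003,-1,0,-1,0,0.0009,0,0.006,-1,0,-1.4,0,0.0013,0,0.0089,-1,0,-1.9,0,0.0018,0,0.0119,-1,0,-2.4,0,0.0022,0,0.0149,-1])

```text
clock: 10.6
ee_pos: [0.4853, 0.0143, 0.1347]
orientation: [0.987, 0.142, -0.074, 0.01]
wrist_force: [0.4, 8.7, -2.9]
opening: 0.0184
grasp_force: 58.8
```

```bash
python3 - <<'E'
from h import *
st();cams.capture('top');st()
for k in range(6):seq((.905-.005*k,.150,0),(.9-.005*k,.150,0),-1,2)
E
```

```text
t 10.6 swing 0.9018 rad 161.5 z 134.73 F radial/tang/z -2.87 -8.28 -2.9 open 18.36 grip 58.8 err mm [ 0.09  0.57 -0.23]
t 10.65 swing 0.9016 rad 161.4 z 134.73 F radial/tang/z -4.2 -7.86 -2.45 open 18.23 grip 58.8 err mm [ 0.1   0.61 -0.23]
[0.0, -0.4, 0.0, 0.0004, 0.0, 0.0024, -1.0, 0.0, -0.8, 0.0, 0.0008, 0.0, 0.0049, -1.0, 0.0, -0.8, 0.0, 0.0008, 0.0, 0.0049, -1.0, 0.0, -0.8, 0.0, 0.0008, 0.0, 0.0049, -1.0, 0.0, -0.8, 0.0, 0.0008, 0.0, 0.0049, -1.0]
[0.0, -0.4, 0.0, 0.0003, 0.0, 0.0025, -1.0, 0.1, -0.8, 0.0, 0.0007, 0.0, 0.005, -1.0, 0.1, -0.8, 0.0, 0.0007, 0.0, 0.005, -1.0, 0.1, -0.8, 0.0, 0.0007, 0.0, 0.005, -1.0, 0.1, -0.8, 0.0, 0.0007, 0.0, 0.005, -1.0]
[-0.0, -0.4, 0.0, 0.0004, 0.0, 0.0024, -1.0, -0.0, -0.8, 0.0, 0.0008, 0.0, 0.0049, -1.0, -0.0, -0.8, 0.0, 0.0008, 0.0, 0.0049, -1.0, -0.0, -0.8, 0.0, 0.0008, 0.0, 0.0049, -1.0, -0.0, -0.8, 0.0, 0.0008, 0.0, 0.0049, -1.0]
[-0.0, -0.4, 0.0, 0.0003, 0.0, 0.0025, -1.0, -0.0, -0.8, 0.0, 0.0007, 0.0, 0.0049, -1.0, -0.0, -0.8, 0.0, 0.0007, 0.0, 0.0049, -1.0, -0.0, -0.8, 0.0, 0.0007, 0.0, 0.0049, -1.0, -0.0, -0.8, 0.0, 0.0007, 0.0, 0.0049, -1.0]
[-0.0, -0.4, 0.0, 0.0004, 0.0, 0.0025, -1.0, -0.0, -0.8, 0.0, 0.0007, 0.0, 0.005, -1.0, -0.0, -0.8, 0.0, 0.0007, 0.0, 0.005, -1.0, -0.0, -0.8, 0.0, 0.0007, 0.0, 0.005, -1.0, -0.0, -0.8, 0.0, 0.0007, 0.0, 0.005, -1.0]
[-0.0, -0.5, 0.0, 0.0004, 0.0, 0.0025, -1.0, -0.0, -0.9, 0.0, 0.0008, 0.0, 0.0049, -1.0, -0.0, -0.9, 0.0, 0.0008, 0.0, 0.0049, -1.0, -0.0, -0.9, 0.0, 0.0008, 0.0, 0.0049, -1.0, -0.0, -0.9, 0.0, 0.0008, 0.0, 0.0049, -1.0]
```

Emit:
step_arm(series=[0,-0.4,0,0.0004,0,0.0024,-1,0,-0.8,0,0.0008,0,0.0049,-1,0,-0.8,0,0.0008,0,0.0049,-1,0,-0.8,0,0.0008,0,0.0049,-1,0,-0.8,0,0.0008,0,0.0049,-1])

```text
clock: 11.28
ee_pos: [0.4851, 0.015, 0.1347]
orientation: [0.987, 0.14, -0.074, 0.01]
wrist_force: [0.5, 8.4, -2.9]
opening: 0.0185
grasp_force: 58.8
```

Emit:
step_arm(series=[0,-0.4,0,0.0003,0,0.0025,-1,0.1,-0.8,0,0.0007,0,0.005,-1,0.1,-0.8,0,0.0007,0,0.005,-1,0.1,-0.8,0,0.0007,0,0.005,-1,0.1,-0.8,0,0.0007,0,0.005,-1])

```text
clock: 11.9
ee_pos: [0.4849, 0.0158, 0.1347]
orientation: [0.988, 0.138, -0.074, 0.01]
wrist_force: [-0.4, 8.1, -1.6]
opening: 0.0182
grasp_force: 58.8
```

Emit:
step_arm(series=[0,-0.4,0,0.0004,0,0.0024,-1,0,-0.8,0,0.0008,0,0.0049,-1,0,-0.8,0,0.0008,0,0.0049,-1,0,-0.8,0,0.0008,0,0.0049,-1,0,-0.8,0,0.0008,0,0.0049,-1])

```text
clock: 12.52
ee_pos: [0.4846, 0.0165, 0.1347]
orientation: [0.988, 0.135, -0.074, 0.01]
wrist_force: [-0.6, 8.3, -1.8]
opening: 0.0186
grasp_force: 58.8
```

Emit:
step_arm(series=[0,-0.4,0,0.0003,0,0.0025,-1,0,-0.8,0,0.0007,0,0.0049,-1,0,-0.8,0,0.0007,0,0.0049,-1,0,-0.8,0,0.0007,0,0.0049,-1,0,-0.8,0,0.0007,0,0.0049,-1])

```text
clock: 13.15
ee_pos: [0.4844, 0.0173, 0.1347]
orientation: [0.988, 0.133, -0.074, 0.01]
wrist_force: [1.3, 8.1, -1.7]
opening: 0.0187
grasp_force: 58.8
```

Emit:
step_arm(series=[0,-0.4,0,0.0004,0,0.0025,-1,0,-0.8,0,0.0007,0,0.005,-1,0,-0.8,0,0.0007,0,0.005,-1,0,-0.8,0,0.0007,0,0.005,-1,0,-0.8,0,0.0007,0,0.005,-1])

```text
clock: 13.78
ee_pos: [0.4842, 0.0181, 0.1347]
orientation: [0.989, 0.13, -0.074, 0.009]
wrist_force: [0.6, 9.4, -2.4]
opening: 0.0179
grasp_force: 58.8
```

Emit:
step_arm(series=[0,-0.5,0,0.0004,0,0.0025,-1,0,-0.9,0,0.0008,0,0.0049,-1,0,-0.9,0,0.0008,0,0.0049,-1,0,-0.9,0,0.0008,0,0.0049,-1,0,-0.9,0,0.0008,0,0.0049,-1])

```text
clock: 14.4
ee_pos: [0.484, 0.0189, 0.1347]
orientation: [0.989, 0.128, -0.074, 0.009]
wrist_force: [0.1, 7.1, -2.2]
opening: 0.0187
grasp_force: 58.8
```

```bash
python3 - <<'E'
from h import *
st();cams.capture('top');st()
for k in range(1):seq((.875-.005*k,.150,0),(.87-.005*k,.150,0),-1,2)
E
```

```text
t 14.4 swing 0.8721 rad 161.5 z 134.73 F radial/tang/z -1.88 -6.89 -2.23 open 18.71 grip 58.8 err mm [ 0.05  0.46 -0.21]
t 14.45 swing 0.8722 rad 161.5 z 134.72 F radial/tang/z -1.92 -8.11 -2.85 open 18.14 grip 58.8 err mm [ 0.06  0.43 -0.23]
[-0.0, -0.4, 0.0, 0.0004, 0.0, 0.0025, -1.0, -0.0, -0.8, 0.0, 0.0007, 0.0, 0.005, -1.0, -0.0, -0.8, 0.0, 0.0007, 0.0, 0.005, -1.0, -0.0, -0.8, 0.0, 0.0007, 0.0, 0.005, -1.0, -0.0, -0.8, 0.0, 0.0007, 0.0, 0.005, -1.0]
```

Emit:
step_arm(series=[0,-0.4,0,0.0004,0,0.0025,-1,0,-0.8,0,0.0007,0,0.005,-1,0,-0.8,0,0.0007,0,0.005,-1,0,-0.8,0,0.0007,0,0.005,-1,0,-0.8,0,0.0007,0,0.005,-1])

```text
clock: 15.08
ee_pos: [0.4839, 0.0194, 0.1347]
orientation: [0.989, 0.125, -0.074, 0.009]
wrist_force: [1.0, 5.3, -1.9]
opening: 0.0184
grasp_force: 58.8
```

```bash
python3 - <<'E'
from h import *
st();cams.capture('top');st()
for k in range(1,2):seq((.875-.005*k,.150,0),(.87-.005*k,.150,0),-1,2)
E
```

```text
t 15.07 swing 0.869 rad 161.5 z 134.72 F radial/tang/z -2.25 -4.87 -1.9 open 18.36 grip 58.8 err mm [ 0.12  0.16 -0.22]
t 15.12 swing 0.869 rad 161.4 z 134.75 F radial/tang/z -2.3 -5.33 -2.77 open 18.49 grip 58.8 err mm [ 0.14  0.17 -0.19]
[-0.0, -0.4, 0.0, 0.0004, 0.0, 0.0024, -1.0, -0.0, -0.8, 0.0, 0.0008, 0.0, 0.0049, -1.0, -0.0, -0.8, 0.0, 0.0008, 0.0, 0.0049, -1.0, -0.0, -0.8, 0.0, 0.0008, 0.0, 0.0049, -1.0, -0.0, -0.8, 0.0, 0.0008, 0.0, 0.0049, -1.0]
```

The lip has the tooth, since the tangential load fell from 8 to 5 N. Next I'll lower slightly toward the plate and ease forward a little more.

```bash
python3 - <<'E'
from h import *
store(*pose(.870,.150))
seq((.870,.150,0),(.8685,.145,0),-1,3)
E
```

```text
[-0.1, -0.1, 0.3, 0.0001, 0.0017, 0.0005, -1.0, -0.1, -0.2, 0.6, 0.0001, 0.0033, 0.001, -1.0, -0.2, -0.2, 0.9, 0.0002, 0.005, 0.0015, -1.0, -0.2, -0.2, 0.9, 0.0002, 0.005, 0.0015, -1.0, -0.2, -0.2, 0.9, 0.0002, 0.005, 0.0015, -1.0]
```

Emit:
step_arm(series=[-0.1,-0.1,0.3,0.0001,0.0017,0.0005,-1,-0.1,-0.2,0.6,0.0001,0.0033,0.001,-1,-0.2,-0.2,0.9,0.0002,0.005,0.0015,-1,-0.2,-0.2,0.9,0.0002,0.005,0.0015,-1,-0.2,-0.2,0.9,0.0002,0.005,0.0015,-1])

```text
clock: 15.75
ee_pos: [0.4836, 0.0193, 0.1341]
orientation: [0.99, 0.124, -0.071, 0.009]
wrist_force: [1.9, 5.8, -1.9]
opening: 0.0181
grasp_force: 58.9
```

```bash
python3 - <<'E'
from h import *
st();cams.capture('top');st()
seq((.8685,.145,0),(.8665,.144,0),-1,3)
E
```

```text
t 15.75 swing 0.8689 rad 161.7 z 134.08 F radial/tang/z -3.25 -5.18 -1.89 open 18.1 grip 58.9 err mm [0.25 0.04 0.02]
t 15.8 swing 0.869 rad 161.8 z 134.08 F radial/tang/z -2.88 -5.19 -1.39 open 18.51 grip 58.9 err mm [0.23 0.03 0.02]
[-0.0, -0.2, 0.0, 0.0001, 0.0003, 0.0006, -1.0, -0.0, -0.3, 0.1, 0.0002, 0.0007, 0.0013, -1.0, -0.1, -0.4, 0.1, 0.0003, 0.001, 0.002, -1.0, -0.1, -0.4, 0.1, 0.0003, 0.001, 0.002, -1.0, -0.1, -0.4, 0.1, 0.0003, 0.001, 0.002, -1.0]
```

Emit:
step_arm(series=[0,-0.2,0,0.0001,0.0003,0.0006,-1,0,-0.3,0.1,0.0002,0.0007,0.0013,-1,-0.1,-0.4,0.1,0.0003,0.001,0.002,-1,-0.1,-0.4,0.1,0.0003,0.001,0.002,-1,-0.1,-0.4,0.1,0.0003,0.001,0.002,-1])

```text
clock: 16.42
ee_pos: [0.4835, 0.0195, 0.1341]
orientation: [0.99, 0.123, -0.071, 0.009]
wrist_force: [4.0, 4.9, -1.7]
opening: 0.0183
grasp_force: 58.8
```

```bash
python3 - <<'E'
from h import *
st();cams.capture('top');st()
seq((.8665,.144,0),(.8645,.1425,0),-1,3)
E
```

```text
t 16.43 swing 0.8677 rad 161.8 z 134.08 F radial/tang/z -5.04 -3.8 -1.65 open 18.27 grip 58.8 err mm [ 0.37 -0.14  0.1 ]
t 16.48 swing 0.8677 rad 161.8 z 134.08 F radial/tang/z -3.84 -2.77 -1.96 open 18.4 grip 58.8 err mm [ 0.37 -0.14  0.11]
[0.0, -0.1, 0.1, 0.0001, 0.0005, 0.0006, -1.0, 0.0, -0.2, 0.2, 0.0002, 0.001, 0.0013, -1.0, -0.0, -0.3, 0.3, 0.0003, 0.0015, 0.0019, -1.0, -0.0, -0.3, 0.3, 0.0003, 0.0015, 0.0019, -1.0, -0.0, -0.3, 0.3, 0.0003, 0.0015, 0.0019, -1.0]
```

Emit:
step_arm(series=[0,-0.1,0.1,0.0001,0.0005,0.0006,-1,0,-0.2,0.2,0.0002,0.001,0.0013,-1,0,-0.3,0.3,0.0003,0.0015,0.0019,-1,0,-0.3,0.3,0.0003,0.0015,0.0019,-1,0,-0.3,0.3,0.0003,0.0015,0.0019,-1])

```text
clock: 17.1
ee_pos: [0.4834, 0.0196, 0.134]
orientation: [0.99, 0.122, -0.07, 0.009]
wrist_force: [4.0, 2.8, -0.3]
opening: 0.0182
grasp_force: 59.0
```

```bash
python3 - <<'E'
from h import *
st();cams.capture('top');st()
seq((.8645,.1425,0),(.863,.1415,0),-1,3)
E
```

```text
t 17.1 swing 0.8668 rad 161.8 z 133.97 F radial/tang/z -4.54 -1.71 -0.34 open 18.24 grip 59.0 err mm [ 0.41 -0.29  0.29]
t 17.15 swing 0.8668 rad 161.8 z 133.96 F radial/tang/z -4.67 -1.89 -1.06 open 18.38 grip 59.0 err mm [ 0.4  -0.29  0.28]
[-0.0, -0.1, 0.0, 0.0001, 0.0003, 0.0005, -1.0, -0.0, -0.2, 0.1, 0.0001, 0.0007, 0.001, -1.0, -0.1, -0.2, 0.1, 0.0002, 0.001, 0.0015, -1.0, -0.1, -0.2, 0.1, 0.0002, 0.001, 0.0015, -1.0, -0.1, -0.2, 0.1, 0.0002, 0.001, 0.0015, -1.0]
```

The spring load is almost all on the lip now (about 1.8 N left on the post), and the tooth is just resting on the plate. I'm opening.

Emit:
step_arm(series=[0,0,0,0,0,0,-0.5,0,0,0,0,0,0,-0.4,0,0,0,0,0,0,-0.3,0,0,0,0,0,0,0,0,0,0,0,0,0,0.3])

```text
clock: 17.77
ee_pos: [0.4831, 0.0196, 0.1338]
orientation: [0.99, 0.122, -0.071, 0.009]
wrist_force: [0.4, 0.2, -0.7]
opening: 0.0556
grasp_force: 0.0
```

```bash
python3 - <<'E'
from h import *
st();c=cap('wrist');save(c,'w3.png');st()
E
```

```text
t 17.77 swing 0.8663 rad 162.1 z 133.82 F radial/tang/z -0.49 -0.12 -0.67 open 55.6 grip 0.0 err mm [ 0.26 -0.45  0.23]
t 17.82 swing 0.8662 rad 162.1 z 133.81 F radial/tang/z 1.19 -0.47 -0.65 open 55.28 grip 0.0 err mm [ 0.26 -0.43  0.22]
```

View pics/w3.png

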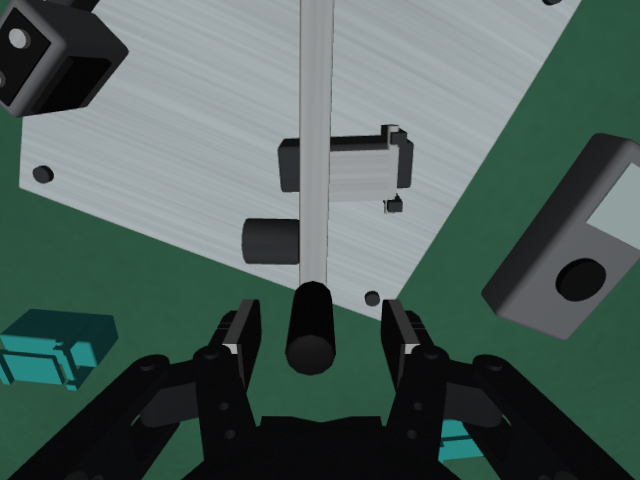

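The arm is held by the catch, with the post at (310,355) standing free between the open pads. I'm opening fully and withdrawing along the tool axis.

Emit:
step_arm(series=[0,0,0,0,0,0,0.8,0,0,-15,0,0,0,1,0,0,-35,0,0,0,1,0,0,-60,0,0,0,1,0,0,-90,0,0,0,1])

```text
clock: 18.45
ee_pos: [0.4957, 0.0229, 0.2251]
orientation: [0.99, 0.122, -0.07, 0.009]
wrist_force: [-0.3, -0.4, 0.4]
opening: 0.0853
grasp_force: 0.0
```

Emit:
step_arm(series=[0,0,-10,0,0,0,1,0,0,-20,0,0,0,1,0,0,-20,0,0,0,1,0,0,-20,0,0,0,1,0,0,-20,0,0,0,1])

```text
clock: 19.08
ee_pos: [0.498, 0.0236, 0.2421]
orientation: [0.99, 0.122, -0.071, 0.009]
wrist_force: [1.3, 0.2, -0.2]
opening: 0.0856
grasp_force: 0.0
```

```bash
python3 - <<'E'
from h import *
st();c=cap('top');save(c,'t3.png');P=cloud(c)
c=cap('wrist');P=cloud(c);m=(abs(P[...,2]-.145)<.006)&(np.hypot(P[...,0]-.486,P[...,1]-.02)<.03)
print(m.sum(),np.median(P[m],0));v=np.median(P[m],0)[:2]-PIV;print('swing',(np.arctan2(v[1],v[0])-TH0)%6.2832)
E
```

```text
t 19.07 swing 0.8652 rad 146.7 z 242.08 F radial/tang/z -1.28 0.07 -0.2 open 85.61 grip 0.0 err mm [ 15.18   3.5  108.48]
631 [0.48483787 0.02373442 0.14548195]
swing 0.8441214773324717
```

```bash
python3 - <<'E'
from h import *
for k in range(2):
    c=cap('wrist');P=cloud(c);m=(P[...,2]>.1415)&(P[...,2]<.155)&(np.hypot(P[...,0]-.486,P[...,1]-.02)<.025)
    q=P[m];cc=cv2.minEnclosingCircle((q[:,:2]*1000).astype(np.float32));v=np.array(cc[0])/1000-PIV
    print(m.sum(),cc,np.percentile(q[:,2],[5,50,95]).round(4),'swing',(np.arctan2(v[1],v[0])-TH0)%6.2832)
    b=(abs(P[...,2]-.062)<.008)&(np.hypot(P[...,0]-.536,P[...,1]-.012)<.035)
    q=P[b];d=(q[:,:2]-[.5289,.0375])@[.277,-.961]
    for a in(-3,8,14,20,26,32):
        s=q[(d*1000>a)&(d*1000<a+5)];print(a,len(s),np.median(s[:,2]).round(4) if len(s) else '')
E
```

```text
600 ((483.580078125, 23.542123794555664), 9.874212265014648) [0.1434 0.1457 0.147 ] swing 0.8435378978717765
-3 0 
8 77 0.0621
14 198 0.0622
20 196 0.0623
26 192 0.0623
32 199 0.0623
602 ((483.7231140136719, 23.534114837646484), 9.8080472946167) [0.1433 0.1456 0.1471] swing 0.8437851070731952
-3 0 
8 76 0.0623
14 195 0.0623
20 198 0.0623
26 196 0.0622
32 197 0.0623
```

```bash
python3 -c "
from h import *
print(ticket.hand_in())"
```

```text
the job is handed in; nothing more can be done
None
```

The tap tester is cocked and handed in at about 19 s: the arm stayed at about 0.84–0.87 rad after I let go, the plate measured level, and the gripper is clear. I never touched the bottle, meter or screwdriver, and the hand-in returned no verdict.

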